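# Hold the setting gauge home in the bench comparator

### The job

Take the shouldered setting gauge (the one with the crossbar under its grip) out of the wooden rack, slide its flat tongue down into the slot of the grey comparator block, and press it down against the spring plunger until both shoulders of the crossbar sit firmly on the two steel stop pads. Finish while still holding it pressed there, firmly but without leaning hard on it (a few kilograms at most), so the dial can be set; leave the plain blade in the rack and everything else on the bench where it is.

Things in the scene. Friction and masses are not known exactly. Their poses are not given: they have to be found in the camera images.
- gauge: setting gauge, 0.13-0.25 kg, starts upright in one of the rack slots. Origin: centre of the crossbar's underside (shoulder faces); z up, y along crossbar, x through thickness; fits either way round. In mm, x by y: steel crossbar 12 x 80, z 0 to 12; grey plastic grip 14 x 36, z 12 to 56; steel tongue 6 x 40 down to z -31, then 3.5 x 36 to its end at z -36
- gauge_grip (a point): middle of the gauge's grip, 38 mm above the shoulder faces; take it across the 14 mm thickness (fingers on the gauge's +x and -x faces)
- gauge_end (a point): centre of the lower end of the gauge's tongue
- rack: wooden block fixed on the bench, 124 (x) x 90 (y) x 50 (z) mm, origin under its centre, with two slots 9 x 45 mm, 40 mm deep from its top, long along y, at x = -32 and +32 mm. The gauge's crossbar rests on the rack's top
- plain_blade: the other gauge in the rack: a plain blade 6 x 40 mm without crossbar, grip 14 x 36 x 34 mm, 96 mm tall in all; origin under its lower end. Not to be used
- comparator: grey cast block fixed on the bench, 96 (x) x 110 (y) x 70 (z) mm, on two 126 x 22 mm feet, 12 mm high; origin under its centre, z up. At the centre of its top a vertical slot 9 (x) x 45 (y) mm, its mouth widened to 20 x 55 mm over the top 7.5 mm. A dial 58 mm across, face up, at y = +88 mm, its top at z = 58 mm; the needle turns as the plunger goes down
- anvil: the two hardened steel stop pads on the block, 34 (x) x 16 (y) mm at y = -36 and +36 mm of the comparator, 6 mm thick; their tops are 76 mm above the bench. Origin at the centre of the block's top (z = 70 mm)
- slot_mouth (a point): point on the slot's axis level with the tops of the stop pads: the gauge's origin is here when it is fully home
- plunger (a joint): travel of the spring plunger in the slot, m, 0 released, grows as it is pressed down, end of its own travel 0.016; 0.012 when the gauge's shoulders are on the pads. It needs about 3.5 N to start and 9.5 N at 0.012; it lifts the gauge again when let go
- plunger_tip (a point): top of the 8 mm brass plunger in the slot's axis, 24 mm below the tops of the pads when released
- bearing_shell: bearing half shell, thin steel half tube 57 mm outside diameter, 26 mm wide, standing like an arch; origin on the table under its centre. Bystander
- screwdriver: screwdriver with yellow handle, 190 mm long. Bystander
- micrometer: outside micrometer lying flat, grey C-frame about 120 mm across with aluminium thimble; origin under the frame's centre. Bystander
- oil_bottle: black bottle, 64 mm diameter, 170 mm tall. Bystander
- con_rod: dark steel connecting rod lying flat, 220 mm long, 26 mm thick; origin under its big eye. Bystander
- small_carton: cardboard carton 70 x 110 x 60 mm. Bystander
- filter_can: white filter canister, 68 mm diameter, 90 mm tall. Bystander
There are look-alikes about, which are no part of the job. Leave any black look-alike of the comparator alone. What is shaped like the gauge but blue is not meant.

How it is judged:
By the outcome, as a careful person would: the job done as asked, in the order asked, and still so for the second after the job is handed in, while the arm keeps its last pose, push and grip.
It also fails if it takes over 42 s, if anything falls off the work surface, if the arm or the gripper's body presses on something with over 40 N, if the wrist force passes 120 N, or if a joint passes its speed limit or range.

### The arm

A 6-joint arm with a two-finger parallel gripper is mounted at the origin on the work surface. World frame = base frame: x ahead of the robot, y to its left, z up, the work surface at z = 0. Lengths are in m, angles in rad, forces in N, time in s.
With the tool pointing down it reaches from about 0.3 to 0.75 m from the base axis. Payload 8.5 kg.
Tool frame: the origin (TCP) lies midway between the tips of the shut fingers; the grasp point (between the pads) lies 19 mm behind it; z points along the fingers, y is the line along which they close (so a half turn about z gives the same grasp; the last joint's range is limited). The gripper opens to 85 mm and grips with 20 to 120 N. Pads are 22 mm wide; open, the fingers measure 114 mm over their backs; the gripper's body (76 mm by 85 mm) begins 54 mm behind the grasp point. The pads swing forward as they close: fully open they stand 13 mm farther back than shut.
Start: joints at [-1.545, 0.381, 1.297, -0, 1.464, -0.215], TCP at [0.131, -0.534, 0.231] pointing down, gripper open.
Joint ranges: [-3.11, 3.11], [-0.89, 2.33], [0.22, 2.48], [-1.42, 4.56], [0.17, 2.85], [-2.88, 2.88]. Speed limits (rad/s): [2.39, 2.39, 3.14, 3.14, 3.14, 3.14].

### API

Orientations are given as a 3x3 rotation matrix whose columns are the frame's x, y, z axes.
In Python, from bench import manip gives the robot as it stands.
- The arm moves only by the shell command python3 -m inch 'ROWS' [OPENING] [FORCE]. ROWS is a JSON object whose one key "series" holds a list of rows, each a list of 4 numbers: the shift along the tool's x, y, z in cm, then the turn about the tool's z in degrees. A call has 1 to 12 rows; each row shifts and turns the commanded pose from where the row before left it, along the tool's axes as they then stand; what a row does not reach is not made up. A row lasts 1/10 s, in which the tool goes at most 50 mm and 8.59 degrees, less where a joint would pass 70% of its speed; a pose out of reach is approached as far as the arm can. A call is refused whole if a number of a shift passes 5 or a number of a turn 8.59, either way. A call with a gripper value outside its range is refused whole. OPENING is the opening, from 0 (shut) to 1 (fully open), set as the call begins (- or left out, the last holds). The fingers move at their own pace and stop on an object; FORCE is the grip in N (left out, the last holds). Time passes only in rows, so rows that do not move let the fingers close. It gives the time, the measured TCP pose, the force, the opening and the grip force at its end, in the units of the state.
- manip.state(): the state, without advancing time (a new reading comes with each control period).
- manip.capture(name): name is "scene" or "side" or "wrist"; returns the picture (400x640x3 uint8, blue, green, red); there is no depth.
- manip.get_calibration(name): a dict with "fx", "fy", "cx", "cy" (pixels), "R" (3x3) and "t" (3): a world point X has camera coordinates R X + t; the wrist camera has in their place "mount" (4x4, takes a point from camera to tool coordinates, whose origin is the TCP and whose axes are the flange's). Camera axes: x right, y down, z forward; pixel columns grow to the right and rows downward; lengths in m; the calibration is good to about 2 mm. A picture is of the moment at which its call begins: read the wrist's pose just before it. get_calibration takes no time and is no camera call.
- manip.job_done(): hands the job in; it is judged then, once.
The state is a dict: "t": time; "joint_pos": joint angles; "qvel": joint speeds; "joint_torque": joint torques, N m; "eef_pos": TCP position; "eef_rot": TCP orientation; "wrist_force": force on the tool from outside, world axes, zero at the start; "wrist_torque": the same for the moment, N m; "opening": opening from 0.0 (shut) to 1.0 (fully open); "grip_force": force on a finger pad.
Only numpy, scipy, OpenCV 4.12 (cv2) and the standard library are available. Lean on these libraries where they do the work, as an engineer would, in place of code of your own. Each camera call takes 0.05 s, during which the arm holds its last target. There are 200 camera calls.

## Working session

There is one attempt and no reset: what is moved stays moved. The work goes in short steps, Python scripts to look and compute and a shell command to move; the robot and the scene stay as the last step left them, time stands still between calls to the robot, and variables do not carry over. Pictures are saved under pics/ and viewed, at most 10 in all, crops included, and the job is handed in when it is done.

```bash
mkdir -p pics; ls
cat > h.py <<'E'
import numpy as np, cv2
from bench import manip
def snap(n,f):
    s=manip.state(); im=manip.capture(n); cv2.imwrite('pics/%s.png'%f,im); np.save('pics/%s.npy'%f,np.r_[np.array(s['eef_pos']).ravel(),np.array(s['eef_rot']).ravel()]); return im
def cam(n,f=None):
    c=manip.get_calibration(n)
    K=np.array([[c['fx'],0,c['cx']],[0,c['fy'],c['cy']],[0,0,1]])
    if 'mount' in c:
        p=np.load('pics/%s.npy'%f); M=np.array(c['mount']); R=p[3:].reshape(3,3)
        Rc=R@M[:3,:3]; o=p[:3]+R@M[:3,3]; return K,Rc.T,-Rc.T@o
    return K,np.array(c['R']),np.array(c['t'])
def plane(c,uv,z):
    K,R,t=c; uv=np.atleast_2d(uv).astype(float)
    d=(R.T@np.linalg.inv(K)@np.c_[uv,np.ones(len(uv))].T).T; o=-R.T@t
    return o+d*((z-o[2])/d[:,2])[:,None]
def proj(c,X):
    K,R,t=c; x=(K@(R@np.atleast_2d(X).T+np.array(t)[:,None])).T; return x[:,:2]/x[:,2:]
E
python3 - <<'E'
from h import *
a=snap('scene','s0');b=snap('side','d0')
s=manip.state();print(s['t'],s['eef_pos'],np.round(s['eef_rot'],3),s['opening'],s['grip_force'])
for n in('scene','side'):
    K,R,t=cam(n);print(n,np.round(-R.T@t,3),np.round(R[2],2),K[0,0])
print(manip.get_calibration('wrist'))
E
```

```text
pics
0.1 [ 0.13115357 -0.53385585  0.23079663] [[ 0.971  0.238 -0.   ]
 [ 0.238 -0.971  0.001]
 [ 0.    -0.001 -1.   ]] 0.999111966974183 0.0
scene [1.042 0.807 1.17 ] [-0.33 -0.56 -0.76] 511.7814138372865
side [ 0.12  -0.495  0.888] [ 0.41  0.48 -0.78] 366.44738696472444
{'fx': 301.90371300643085, 'fy': 301.90371300643085, 'cx': 322.5412247303661, 'cy': 200.97709726526446, 'mount': array([[-1.26238719e-03, -9.53105164e-01, -3.02636668e-01,
         7.72907452e-02],
       [ 9.99999178e-01, -1.13550919e-03, -5.95190535e-04,
         1.03478870e-03],
       [ 2.23632456e-04, -3.02637171e-01,  9.53105814e-01,
        -1.42886272e-01],
       [ 0.00000000e+00,  0.00000000e+00,  0.00000000e+00,
         1.00000000e+00]])}
```

View pics/s0.png

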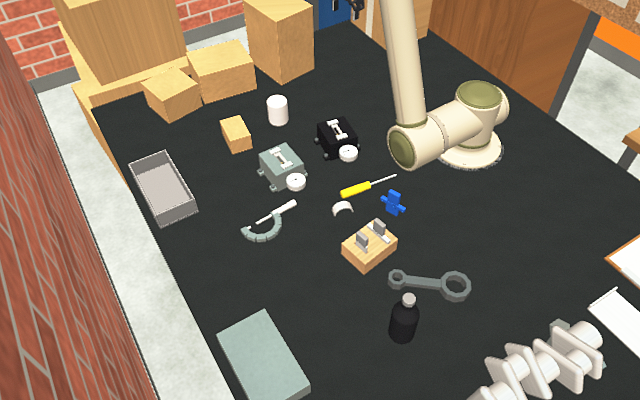

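View pics/d0.png

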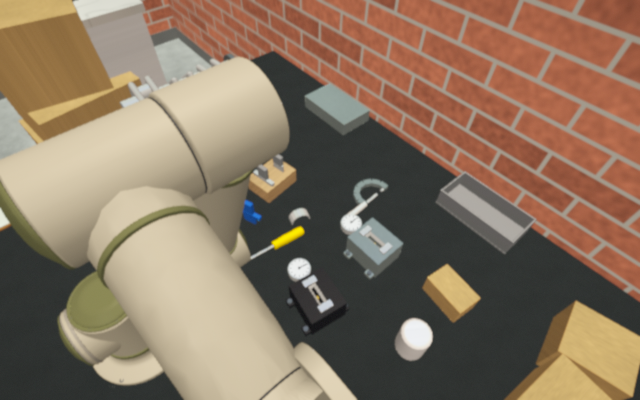

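The scene picture shows the wooden rack at (370,245), the grey comparator at (281,167), its black look-alike at (337,138) and the blue fake gauge at (393,203). The side picture shows the rack at (272,178) and the grey comparator at (375,245). The gauge could be the left grip (362,240) or the right grip (380,227) in the rack; the blue one is excluded. I'll check with one close crop.

Run:
```python
from h import *
a=cv2.imread('pics/s0.png');b=cv2.imread('pics/d0.png')
f=lambda im,x,y,w,h,s:cv2.resize(im[y:y+h,x:x+w],None,fx=s,fy=s,interpolation=cv2.INTER_CUBIC)
A=f(a,335,210,66,66,6);B=f(b,240,145,66,66,6)
C=f(a,250,138,66,33,6);
cv2.imwrite('pics/c1.png',np.vstack([np.hstack([A,B]),np.hstack([C,f(b,340,215,66,33,6)])]))
for n,uv in(('scene',[(362,240),(380,227),(369,245),(281,160)]),('side',[(262,173),(278,160),(375,238)])):
    print(n,np.round(plane(cam(n),uv,.07),3).tolist())
```

```text
scene [[0.543, 0.183, 0.07], [0.477, 0.173, 0.07], [0.537, 0.206, 0.07], [0.581, -0.192, 0.07]]
side [[0.488, 0.187, 0.07], [0.558, 0.2, 0.07], [0.582, -0.197, 0.07]]
```

View pics/c1.png

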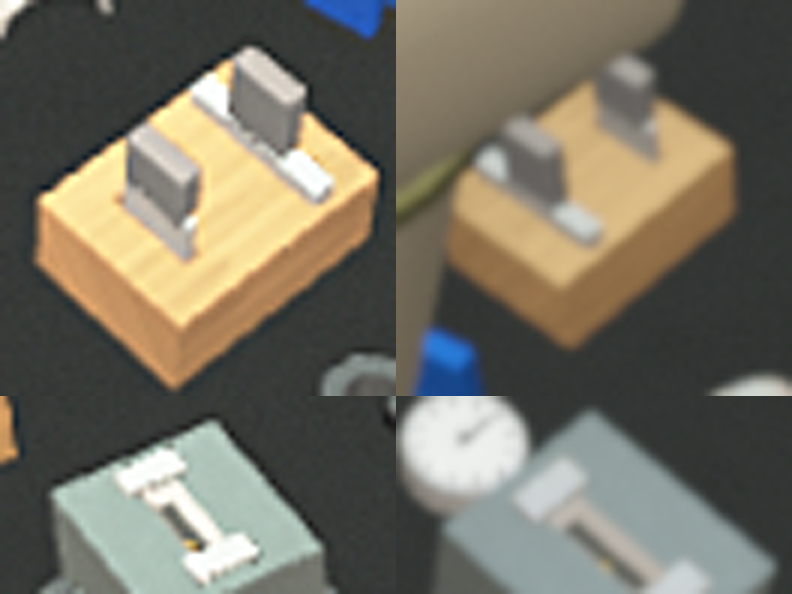

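The crop settles it. The crossbar is on the grip at scene pixel (380,227), nearer the robot, and the one at (362,240) is the plain blade. The pads of the grey block are at scene (275,150) and (287,165).

Run:
```python
from h import *
A=lambda p:np.array(p)/6+[335,210]
B=lambda p:(np.array(p)-[396,0])/6+[240,145]
C=lambda p:(np.array(p)-[0,396])/6+[250,138]
D=lambda p:(np.array(p)-[396,396])/6+[340,215]
s=cam('scene');d=cam('side');r=lambda x:np.round(x,4).tolist()
print('bar',r(plane(s,A([(204,85),(324,188)]),.062)),r(plane(d,B([(484,165),(590,235)]),.062)))
print('grip',r(plane(s,A([(272,71)]),.106)),r(plane(d,B([(535,135)]),.106)))
print('pads',r(plane(s,C([(150,467),(222,558)]),.076)),r(plane(d,D([(550,492),(684,586)]),.076)))
```

```text
bar [[0.493, 0.1448, 0.062], [0.4812, 0.2199, 0.062]] [[0.4755, 0.2094, 0.062], [0.4891, 0.1362, 0.062]]
grip [[0.4851, 0.1805, 0.106]] [[0.487, 0.1725, 0.106]]
pads [[0.5778, -0.2345, 0.076], [0.5783, -0.1584, 0.076]] [[0.5759, -0.1677, 0.076], [0.5856, -0.2391, 0.076]]
```

```bash
python3 -m inch '{"series":[[2.2,-0.9,0,0],[4.2,-1.8,0,0],[4.2,-1.8,0,0],[4.2,-1.8,0,0],[4.2,-1.8,0,0],[4.2,-1.8,0,0],[4.2,-1.8,0,0],[4.2,-1.8,0,0],[4.2,-1.8,0,0],[4.2,-1.8,0,0],[4.2,-1.8,0,0],[4.2,-1.8,0,0]]}'
python3 -m inch '{"series":[[0,0,0,-8.5],[0,0,0,-8.5],[0,0,0,-8.5],[0,0,0,-8.5],[0,0,0,-8.5],[0,0,0,-8.5],[0,0,0,-8.5],[0,0,0,-8.5],[0,0,0,-8.5],[0,0,0,-8.5],[0,0,0,0],[0,0,0,0]]}'
python3 - <<'E'
from h import *
snap('wrist','w1');s=manip.state();print(s['t'],s['eef_pos'],np.round(s['eef_rot'],3))
E
```

```text
t: 1.3
eef_pos: [0.5531, -0.2161, 0.231]
eef_rot: [[0.971, 0.239, -0.001], [0.239, -0.971, 0.0], [-0.001, -0.0, -1.0]]
wrist_force: [-0.2, -1.8, -0.2]
opening: 0.996
grip_force: 0.0
t: 2.5
eef_pos: [0.5518, -0.2176, 0.2311]
eef_rot: [[-0.149, 0.989, -0.001], [0.989, 0.149, 0.0], [0.0, -0.0, -1.0]]
wrist_force: [0.1, 0.1, -0.5]
opening: 0.997
grip_force: 0.0
2.55 [ 0.55176871 -0.21762402  0.23113698] [[-0.149  0.989 -0.   ]
 [ 0.989  0.149  0.   ]
 [ 0.    -0.    -1.   ]]
```

View pics/w1.png

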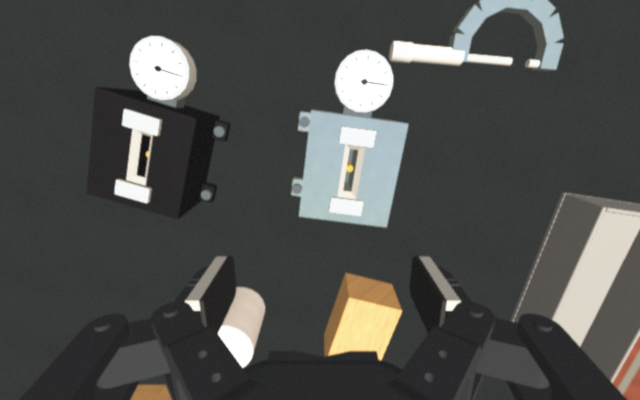

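The wrist view shows the grey block at (352,170), with white pads at (358,137) and (347,206), the plunger at (349,169) and the dial at (364,82). The black look-alike is at (150,150). Next I'll measure the pads by mask, then move to above the rack.

```bash
cat >> h.py <<'E'
def blobs(f,lo,hi,roi,amin=60):
    im=cv2.imread('pics/%s.png'%f); x,y,w,h=roi
    m=np.zeros(im.shape[:2],np.uint8); m[y:y+h,x:x+w]=cv2.inRange(im[y:y+h,x:x+w],np.array(lo),np.array(hi))
    out=[]
    for c in cv2.findContours(m,cv2.RETR_EXTERNAL,cv2.CHAIN_APPROX_NONE)[0]:
        if cv2.contourArea(c)>amin:
            out.append((cv2.contourArea(c),cv2.minAreaRect(c)))
    return sorted(out,key=lambda o:-o[0])
E
python3 - <<'E'
from h import *
c=cam('wrist','w1')
im=cv2.imread('pics/w1.png');print(im[137,358],im[206,347],im[170,338],im[170,320])
for a,r in blobs('w1',(215,220,220),(255,255,255),(310,120,90,105)):
    P=plane(c,cv2.boxPoints(r),.076); print(a,np.round(r[0],1),np.round(r[1],1),np.round(P[:,:2],4).tolist(),np.round(P.mean(0),4))
E
python3 -m inch '{"series":[[4.5,-0.2,0,0],[4.5,-0.2,0,0],[4.5,-0.2,0,0],[4.5,-0.2,0,0],[4.5,-0.2,0,0],[4.5,-0.2,0,0],[4.5,-0.2,0,0],[4,-0.2,0,0],[0,0,0,0],[0,0,0,0]]}'
python3 - <<'E'
from h import *
snap('wrist','w2');s=manip.state();print(s['t'],s['eef_pos'],np.round(s['eef_rot'],3))
E
```

```text
[252 250 248] [251 250 248] [200 195 176] [199 196 177]
770.5 [353.4 162.9] [34.5 69.9] [[0.5623, -0.2278], [0.5608, -0.1581], [0.5942, -0.1577], [0.5981, -0.2278]] [ 0.5788 -0.1929  0.076 ]
431.0 [345.7 206.5] [32.2 14.8] [[0.5624, -0.2464], [0.5618, -0.2302], [0.5953, -0.2296], [0.5964, -0.2458]] [ 0.579 -0.238  0.076]
t: 3.55
eef_pos: [0.4816, 0.1312, 0.2314]
eef_rot: [[-0.153, 0.988, 0.0], [0.988, 0.153, -0.0], [-0.0, 0.0, -1.0]]
wrist_force: [0.4, -0.4, -0.2]
opening: 1.0
grip_force: 0.0
3.6 [0.48186433 0.13037138 0.23132747] [[-0.152  0.988  0.   ]
 [ 0.988  0.152 -0.   ]
 [-0.     0.    -1.   ]]
```

View pics/w2.png

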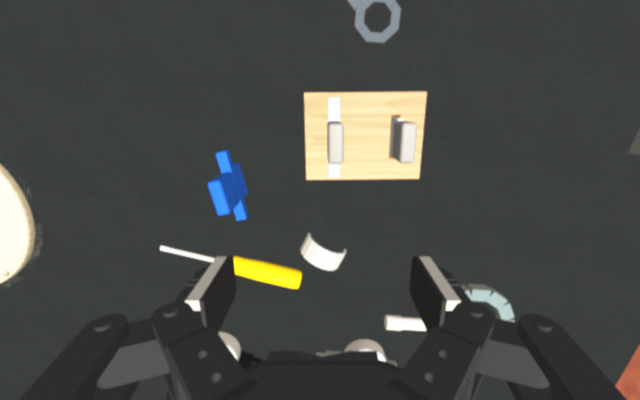

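The wrist view shows the rack at (365,136) nearly square to the tool. The gauge's crossbar ends are at (334,108) and (334,170) with its grip at (335,142). The plain blade is at (406,142).

Run:
```python
from h import *
c=cam('wrist','w1')
for a,r in blobs('w1',(238,238,238),(255,255,255),(310,120,90,105)):
    P=plane(c,cv2.boxPoints(r),.076); print('pad',a,np.round(r[0],1),np.round(r[1],1),round(r[2],1),np.round(P[:,:2],4).tolist(),np.round(P.mean(0),4))
c=cam('wrist','w2'); im=cv2.imread('pics/w2.png')
print(im[108,334],im[170,334],im[142,335],im[136,375])
b=[x for x in blobs('w2',(210,210,200),(255,255,255),(315,85,40,100),30)]
for a,r in b:
    P=plane(c,cv2.boxPoints(r),.062); print('bar',a,np.round(r[0],1),np.round(r[1],1),np.round(P[:,:2],4).tolist(),np.round(P.mean(0),4))
for a,r in blobs('w2',(140,140,140),(208,208,208),(320,115,30,50),100):
    P=plane(c,cv2.boxPoints(r),.106); print('grip',a,np.round(r[0],1),np.round(r[1],1),np.round(P[:,:2],4).tolist(),np.round(P.mean(0),4))
m=cv2.inRange(cv2.cvtColor(im,cv2.COLOR_BGR2HSV),(8,60,100),(25,255,255));m[:,:290]=0;m[200:]=0
k=cv2.findContours(m,0,1)[0];k=max(k,key=cv2.contourArea);r=cv2.minAreaRect(k)
P=plane(c,cv2.boxPoints(r),.05);print('rack',np.round(P[:,:2],4).tolist(),P.mean(0))
```

```text
pad 472.5 [357.3 136.8] [33.9 15.4] 8.1 [[0.5616, -0.1735], [0.5613, -0.1589], [0.5941, -0.1585], [0.5949, -0.1732]] [ 0.578 -0.166  0.076]
pad 372.0 [345.9 206.5] [31.3 13.3] 7.6 [[0.563, -0.2453], [0.5626, -0.2308], [0.5951, -0.2305], [0.596, -0.2451]] [ 0.5792 -0.2379  0.076 ]
[254 253 253] [254 254 253] [231 240 244] [179 235 253]
bar 361.0 [335.5 143. ] [36. 11.] [[0.4802, 0.189], [0.4911, 0.1906], [0.4973, 0.1547], [0.486, 0.153]] [0.4887 0.1718 0.062 ]
bar 268.0 [334. 109.] [24. 12.] [[0.474, 0.2149], [0.4856, 0.2167], [0.4895, 0.1943], [0.4776, 0.1925]] [0.4817 0.2046 0.062 ]
bar 152.5 [334. 170.] [14. 12.] [[0.4843, 0.1506], [0.4966, 0.1525], [0.4992, 0.1378], [0.4866, 0.1359]] [0.4917 0.1442 0.062 ]
rack [[0.4481, 0.217], [0.5718, 0.2372], [0.5965, 0.147], [0.4614, 0.1249]] [0.51947133 0.18151619 0.05      ]
```

```bash
python3 -m inch '{"series":[[1.5,0.38,0,-0.7],[1.5,0.38,0,0],[1.47,0.38,0,0],[0,0,2,0],[0,0,3,0],[0,0,3,0],[0,0,2,0],[0,0,0,0],[0,0,0,0],[0,0,0,0]]}' 0.5 40
python3 - <<'E'
from h import *
snap('wrist','w3');s=manip.state();print(s['t'],s['eef_pos'],np.round(s['eef_rot'],4),s['opening'])
E
```

```text
t: 4.6
eef_pos: [0.4866, 0.1765, 0.1326]
eef_rot: [[-0.164, 0.986, 0.002], [0.986, 0.164, 0.0], [-0.0, 0.002, -1.0]]
wrist_force: [-0.3, 0.6, 0.7]
opening: 0.501
grip_force: 0.0
4.65 [0.48651777 0.17658206 0.13258372] [[-1.645e-01  9.864e-01  2.400e-03]
 [ 9.864e-01  1.645e-01  3.000e-04]
 [-1.000e-04  2.400e-03 -1.000e+00]] 0.4976696787297555
```

View pics/w3.png

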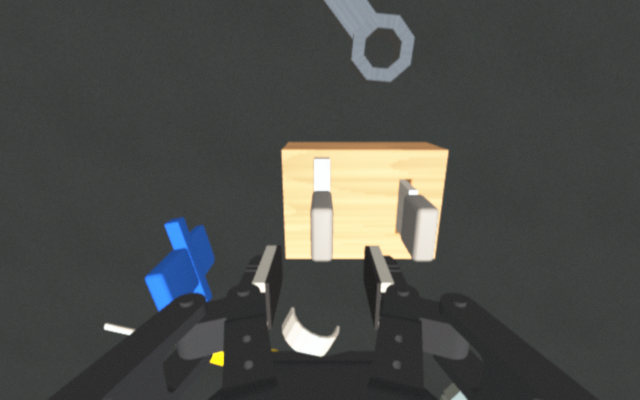

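The picture shows the grip (312–333, 192–260) centred between the fingers and nothing in their way. The plain blade at (418,225) is clear of the right finger. I'll check against the predicted projection, then descend.

```bash
python3 - <<'E'
from h import *
c=cam('wrist','w3')
o=np.array([.4864,.1763,0]);ex=np.array([.986,.164,0]);ey=np.array([-.164,.986,0])
for n,x,y,z in [('top+',0,.018,.106),('top-',0,-.018,.106),('bar+',0,.04,.062)]:
    print(n,proj(c,o+x*ex+y*ey+[0,0,z]).round(1))
print(np.round(plane(c,[(322,158.5)],.062),4),np.round(plane(c,[(322,193),(322,260)],.106),4))
E
python3 -m inch '{"series":[[0,0,2,0],[0,0,2,0],[0,0,1.3,0],[0,0,1,0],[0,0,0,0],[0,0,0,0]]}'
```

```text
top+ [[322.3 208.8]]
top- [[322.4 262.8]]
bar+ [[322.2 159.3]]
[[0.4796 0.2163 0.062 ]] [[0.4817 0.2036 0.106 ]
 [0.4888 0.1604 0.106 ]]
t: 5.25
eef_pos: [0.4862, 0.1767, 0.069]
eef_rot: [[-0.165, 0.986, 0.001], [0.986, 0.165, 0.0], [-0.0, 0.001, -1.0]]
wrist_force: [-0.3, 0.1, -0.3]
opening: 0.503
grip_force: 0.0
```

```bash
python3 -m inch '{"series":[[0,0,0,0],[0,0,0,0],[0,0,0,0],[0,0,0,0],[0,0,0,0],[0,0,0,0],[0,0,0,0],[0,0,0,0]]}' 0 100
python3 -m inch '{"series":[[0,0,-0.5,0],[0,0,-1.5,0],[0,0,-3,0],[0,0,-3,0],[0,0,-3,0],[0,0,-2,0],[0,0,0,0],[0,0,0,0]]}'
```

```text
t: 6.05
eef_pos: [0.4861, 0.1767, 0.0692]
eef_rot: [[-0.165, 0.986, 0.001], [0.986, 0.165, 0.0], [-0.0, 0.001, -1.0]]
wrist_force: [-0.9, -0.2, 6.4]
opening: 0.153
grip_force: 97.9
t: 6.85
eef_pos: [0.4853, 0.1766, 0.1976]
eef_rot: [[-0.165, 0.986, -0.001], [0.986, 0.165, -0.0], [0.0, -0.001, -1.0]]
wrist_force: [0.1, -0.1, -2.6]
opening: 0.157
grip_force: 98.0
```

```bash
python3 -m inch '{"series":[[-2.3,0.2,0,0],[-4.3,0.33,0,0],[-4.3,0.33,0,0],[-4.3,0.33,0,0],[-4.3,0.33,0,0],[-4.3,0.33,0,0],[-4.3,0.33,0,0],[-4.3,0.33,0,0],[-4.3,0.33,0,0],[-2.2,0.13,0,0],[0,0,0,4.35],[0,0,0,4.35]]}'
python3 -m inch '{"series":[[0,0,0,0],[0,0,0,0],[0,0,0,0]]}'
python3 - <<'E'
from h import *
snap('wrist','w4');a=snap('scene','s4');b=snap('side','d4');s=manip.state();print(s['t'],s['eef_pos'],np.round(s['eef_rot'],4))
p=np.array(s['eef_pos']);R=np.array(s['eef_rot'])
for n in('scene','side'): print(n,proj(cam(n),[p-[0,0,.055],[.5786,-.202,.076]]).round(1))
c=cam('wrist','w4');print(proj(c,[p-[0,0,.055],[.5786,-.202,.076],p+R@[.0,0,.019],p+R@[-.04,0,.019],p+R@[.04,0,.019]]).round(1))
f=lambda im,x,y:cv2.resize(im[y:y+100,x:x+130],None,fx=3,fy=3,interpolation=cv2.INTER_CUBIC)
w=cv2.resize(cv2.imread('pics/w4.png')[60:260,190:450],None,fx=3,fy=3)[:, :780]
cv2.imwrite('pics/c4.png',cv2.resize(w,(780,600)))
cv2.imwrite('pics/c5.png',np.hstack([f(a,215,90),f(b,310,170)]))
E
```

```text
t: 8.05
eef_pos: [0.5786, -0.2028, 0.1957]
eef_rot: [[-0.009, 1.0, -0.004], [1.0, 0.009, 0.002], [0.002, -0.004, -1.0]]
wrist_force: [0.8, 0.7, -2.1]
opening: 0.153
grip_force: 97.9
t: 8.35
eef_pos: [0.5791, -0.2018, 0.1977]
eef_rot: [[-0.016, 1.0, -0.001], [1.0, 0.016, 0.001], [0.001, -0.001, -1.0]]
wrist_force: [0.5, -0.3, -1.8]
opening: 0.147
grip_force: 97.9
8.5 [ 0.57923187 -0.20194174  0.19817896] [[-1.480e-02  9.999e-01 -2.000e-04]
 [ 9.999e-01  1.480e-02  1.000e-04]
 [ 1.000e-04 -2.000e-04 -1.000e+00]]
scene [[278.1 140. ]
 [279.9 156.3]]
side [[379.5 224. ]
 [375.7 238.8]]
[[322.9 220. ]
 [322.2 193.3]
 [322.9 242.2]
 [322.9 300.4]
 [322.9 175.4]]
```

View pics/c4.png

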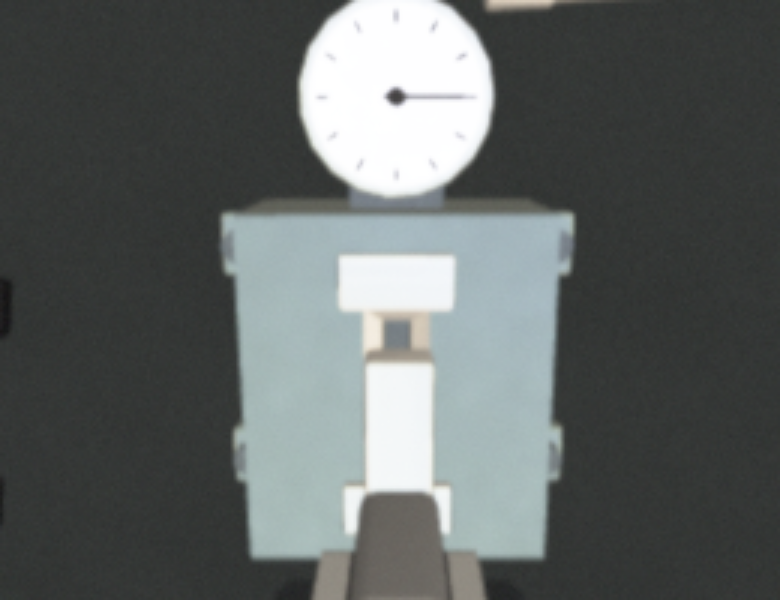

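View pics/c5.png

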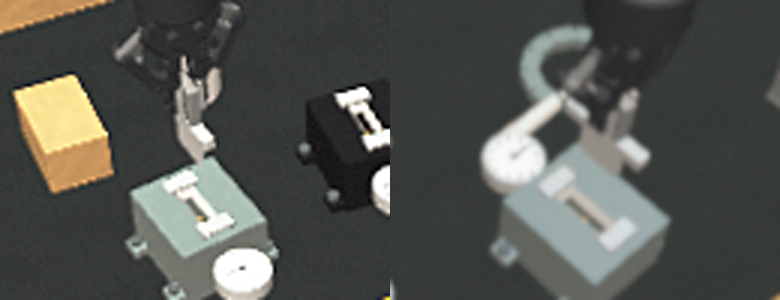

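The wrist crop shows the gauge held square: its crossbar end is at about (323,179) full-frame, the far pad at (322,154), and the slot at (322,171). The scene and side crops show the tongue hanging upright over the grey block. I'll remeasure the pads from here.

Run:
```python
from h import *
c=cam('wrist','w4')
im=cv2.imread('pics/w4.png')
for lo in (225,238):
  for a,r in blobs('w4',(lo,)*3,(255,255,255),(290,142,65,100),20):
    b=np.array(cv2.boxPoints(r));P=plane(c,b,.076); print(lo,a,np.round(r[0],1),np.round(r[1],1),round(r[2],1),np.round(P[:,:2],4).tolist(),np.round(P.mean(0),4))
# block top edges (grey) per row
g=cv2.inRange(im,(140,140,120),(215,210,195))
for v in (140,150,200,215,235):
    u=np.flatnonzero(g[v,255:390])+255
    if len(u): print(v,u[0],u[-1],np.round(plane(c,[((u[0]+u[-1])/2,v)],.07),4))
# slot dark columns
for v in (168,170,172): print(v,im[v,305:342].mean(1).astype(int))
```

```text
225 824.5 [322.5 202.5] [41. 21.] 90.0 [[0.5693, -0.1915], [0.5882, -0.1912], [0.5892, -0.2309], [0.5695, -0.2312]] [ 0.579  -0.2112  0.076 ]
225 609.0 [321.5 154. ] [18. 37.] 90.0 [[0.5614, -0.1586], [0.5935, -0.1581], [0.594, -0.1739], [0.5613, -0.1743]] [ 0.5775 -0.1662  0.076 ]
225 44.5 [307.5 229.5] [13.  5.] 90.0 [[0.5629, -0.2313], [0.5676, -0.2312], [0.5676, -0.2445], [0.5628, -0.2446]] [ 0.5652 -0.2379  0.076 ]
225 32.5 [337.  229.5] [13.  4.] 90.0 [[0.5911, -0.2309], [0.5949, -0.2308], [0.5953, -0.2441], [0.5914, -0.2442]] [ 0.5932 -0.2375  0.076 ]
238 760.0 [322.5 202. ] [40. 19.] 90.0 [[0.5702, -0.1915], [0.5873, -0.1912], [0.5882, -0.2299], [0.5704, -0.2302]] [ 0.579  -0.2107  0.076 ]
238 544.0 [322. 154.] [16. 36.] 90.0 [[0.5622, -0.1594], [0.5935, -0.159], [0.594, -0.173], [0.5622, -0.1734]] [ 0.578  -0.1662  0.076 ]
238 21.5 [307.5 229.5] [13.  3.] 90.0 [[0.5638, -0.2313], [0.5666, -0.2312], [0.5666, -0.2446], [0.5638, -0.2446]] [ 0.5652 -0.2379  0.076 ]
140 267 376 [[ 0.5773 -0.1547  0.07  ]]
150 266 378 [[ 0.5779 -0.1635  0.07  ]]
200 271 373 [[ 0.5786 -0.2102  0.07  ]]
215 271 373 [[ 0.5788 -0.2252  0.07  ]]
235 273 371 [[ 0.5791 -0.246   0.07  ]]
168 [178 177 179 177 179 190 220 232 234 235 233 224 181 138 127 125 128 130
 129 128 126 135 180 195 201 199 198 193 186 180 180 177 179 178 178 179
 179]
170 [176 178 178 179 178 189 219 231 234 234 233 224 181 135 125 125 126 125
 126 127 124 134 180 197 199 197 196 194 185 178 180 178 177 178 178 178
 179]
172 [177 180 179 178 179 192 220 232 234 235 234 226 180 135 126 126 129 127
 125 126 121 133 182 197 199 198 197 195 185 180 178 178 178 178 176 177
 179]
```

```bash
python3 -m inch '{"series":[[0.04,-0.06,1,0],[0,0,2,0],[0,0,2,0],[0,0,1.5,0],[0,0,0.8,0],[0,0,0,0],[0,0,0,0]]}'
python3 -m inch '{"series":[[0,0,0.3,0],[0,0,0.3,0],[0,0,0.2,0],[0,0,0,0],[0,0,0,0]]}'
```

```text
t: 9.2
eef_pos: [0.5789, -0.2018, 0.1258]
eef_rot: [[-0.014, 1.0, 0.001], [1.0, 0.014, -0.0], [-0.0, 0.001, -1.0]]
wrist_force: [0.5, 0.6, -1.4]
opening: 0.153
grip_force: 97.9
t: 9.7
eef_pos: [0.5787, -0.2017, 0.1174]
eef_rot: [[-0.014, 1.0, 0.0], [1.0, 0.014, 0.0], [0.0, 0.0, -1.0]]
wrist_force: [0.2, 0.3, -2.3]
opening: 0.15
grip_force: 97.9
```

```bash
python3 -m inch '{"series":[[0,0,0.3,0],[0,0,0.2,0],[0,0,0.2,0],[0,0,0,0],[0,0,0,0]]}'
python3 -m inch '{"series":[[0,0,0.2,0],[0,0,0.2,0],[0,0,0.2,0],[0,0,0,0],[0,0,0,0]]}'
```

```text
t: 10.2
eef_pos: [0.5787, -0.2017, 0.1103]
eef_rot: [[-0.014, 1.0, -0.0], [1.0, 0.014, 0.0], [0.0, -0.0, -1.0]]
wrist_force: [-1.0, -0.6, -1.2]
opening: 0.149
grip_force: 97.9
t: 10.7
eef_pos: [0.5788, -0.2018, 0.1047]
eef_rot: [[-0.014, 1.0, 0.0], [1.0, 0.014, -0.0], [-0.0, 0.0, -1.0]]
wrist_force: [-0.6, 0.3, 1.9]
opening: 0.153
grip_force: 98.6
```

The tongue is in the slot, the plunger has been met, and there is no side load. I'll keep pressing in small steps.

```bash
python3 -m inch '{"series":[[0,0,0.2,0],[0,0,0.2,0],[0,0,0.2,0],[0,0,0.1,0],[0,0,0,0],[0,0,0,0]]}'
python3 -m inch '{"series":[[0,0,0.1,0],[0,0,0.1,0],[0,0,0,0],[0,0,0,0]]}'
```

```text
t: 11.3
eef_pos: [0.5788, -0.2018, 0.0976]
eef_rot: [[-0.014, 1.0, 0.001], [1.0, 0.014, -0.0], [-0.0, 0.001, -1.0]]
wrist_force: [-1.1, 0.3, 5.8]
opening: 0.151
grip_force: 98.9
t: 11.7
eef_pos: [0.5788, -0.2018, 0.0957]
eef_rot: [[-0.014, 1.0, 0.001], [1.0, 0.014, -0.0], [-0.0, 0.001, -1.0]]
wrist_force: [-1.3, 0.3, 7.4]
opening: 0.151
grip_force: 99.2
```

```bash
python3 -m inch '{"series":[[0,0,0.05,0],[0,0,0.05,0],[0,0,0,0],[0,0,0,0]]}'
python3 -m inch '{"series":[[0,0,0.05,0],[0,0,0,0],[0,0,0,0]]}'
```

```text
t: 12.1
eef_pos: [0.5788, -0.2018, 0.0952]
eef_rot: [[-0.014, 1.0, 0.001], [1.0, 0.014, -0.001], [-0.001, 0.001, -1.0]]
wrist_force: [-1.8, 2.2, 9.8]
opening: 0.152
grip_force: 99.8
t: 12.4
eef_pos: [0.5789, -0.2018, 0.0952]
eef_rot: [[-0.014, 1.0, 0.001], [1.0, 0.014, -0.001], [-0.001, 0.001, -1.0]]
wrist_force: [-3.8, 1.3, 12.4]
opening: 0.15
grip_force: 100.4
```

```bash
python3 -m inch '{"series":[[0,0,0.05,0],[0,0,0.05,0],[0,0,0,0],[0,0,0,0],[0,0,0,0]]}'
python3 - <<'E'
from h import *
s=manip.state();print(np.round(s['wrist_torque'],2))
w=snap('wrist','w6');b=snap('side','d6');a=snap('scene','s6')
f=lambda im,x,y:cv2.resize(im[y:y+100,x:x+130],None,fx=3,fy=3,interpolation=cv2.INTER_CUBIC)
t=np.hstack([f(a,215,90),f(b,310,170)])
cv2.imwrite('pics/c6.png',np.vstack([t,cv2.resize(w[20:260,120:520],(780,290))]))
E
```

```text
t: 12.9
eef_pos: [0.5789, -0.2018, 0.0951]
eef_rot: [[-0.014, 1.0, 0.002], [1.0, 0.014, -0.001], [-0.001, 0.002, -1.0]]
wrist_force: [-5.5, 3.1, 21.2]
opening: 0.153
grip_force: 101.4
[ 0.48  1.22 -0.02]
```

View pics/c6.png

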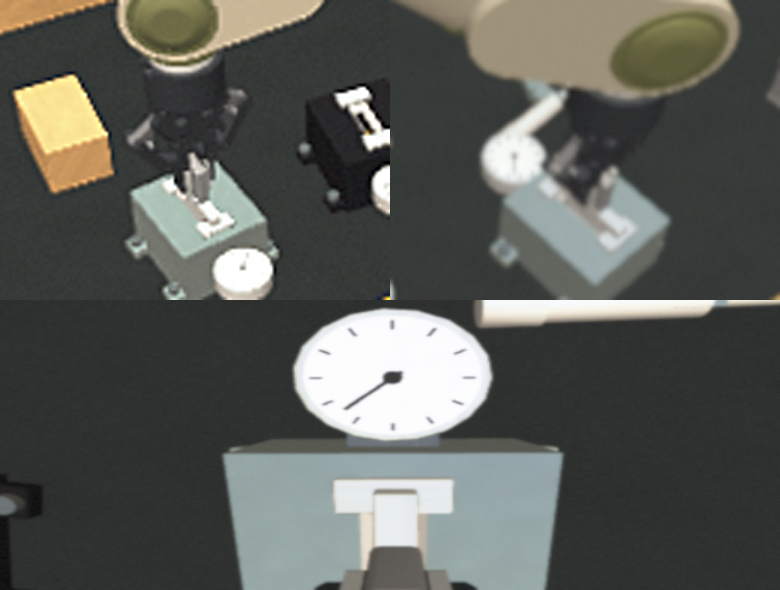

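The needle has turned from its rest position, and the crossbar lies flat on the pads. The TCP height stays at 0.0951–0.0952 m while the force rises to 21 N, so the gauge is firmly seated. I'm handing in.

```bash
python3 -c "
from bench import manip
s=manip.state();print(s['t'],s['wrist_force'],s['eef_pos'],s['grip_force']);print(manip.job_done())"
```

```text
13.05 [-5.54716194  2.23482485 20.18099625] [ 0.57889814 -0.20182049  0.09508497] 101.40949845314026
the job is handed in; nothing more can be done
None
```

The job is handed in at 13 s: the shouldered gauge is in the grey comparator's slot, pressed onto the stop pads with about 20 N at the wrist and still held; the plain blade was left in the rack.

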